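# Seat the guard plate of a file punch with four nuts in cross order

### The job

The guard plate of the file punch sits loose on its springs: tighten its four T-bar nuts clockwise, each in one go by about half a turn until you feel it come up firmly against its stop, without forcing it past that. Work in cross order: any nut first, then the one diagonally opposite, then the remaining two, so that the plate ends held down and level. Leave everything else on the desk, and the bush on the plate, where it is.

Things in the scene. Friction and masses are not known exactly. Their poses are not given: they have to be found in the camera images.
- punch: Grey bed of a heavy desk file punch, fixed: 270 x 180 mm, top 37 high; origin on the desk under the middle of the four nuts (bed spans x -110 to +160, y -90 to +90). x points to the punch-head bridge (34 x 150 mm, 85 high, centred at x = 140), z up.
- plate: Loose aluminium guard plate 170 x 160 x 10 mm, origin at the centre of its underside, z up; four studs pass through it. It rides on spring pads, at first 43.5 above the desk (origin); the nuts press it down to 40.5, where each nut stops on the shoulder of its stud. A brass bush 24 across and 10 high stands loose near its middle.
- bar_a (a point): T-bar nut a at punch x = +60, y = +60, diagonal to c; all four nuts are alike: a flat steel bar 50 long, 10 thick, 26 high, on edge, on a round boss 18 across, 12 high, over a washer. The point is the bar's centre (13 below its top, 13 above the boss). x runs along the bar, z up = the nut's axis.
- bar_b (a point): T-bar nut b at punch x = +60, y = -60, diagonal to d; point and shape as bar_a. All nuts start loose, tighten clockwise seen from above (yaw falls), sink 8 mm per turn, stay where left. Home comes 2.4 to 3.4 rad from the start, different for each nut and each time, known only by feel.
- bar_c (a point): T-bar nut c at punch x = -60, y = -60, diagonal to a; point and shape as bar_a. All nuts run easily (about 0.06 to 0.1 N m); at home resistance rises suddenly, about 2.5 N m per rad. 0.3 N m is firmly home, over 0.6 N m is too tight.
- bar_d (a point): T-bar nut d at punch x = -60, y = +60, diagonal to b; point and shape as bar_a, turning and torques as told for b and c.
- bush: Bystander: loose brass bush 24 across, 10 high, on the plate near its middle; origin under its centre.
- screwdriver: Bystander: screwdriver lying on the desk on the +y side of the punch, about 160 from its x axis.
- tape: Bystander: grey roll of tape 84 across, 22 high, flat on the desk on the -y side of the punch; origin under its centre.
- stamp: Bystander: wooden hand stamp standing upright, 36 across, 68 high, close beside nut c; origin under its centre, z up.
- stapler: Bystander: stapler 150 x 34 x 47 at the right of the desk; origin under its centre.
- mug: Bystander: white mug, 80 across, 95 high, at the left of the desk; origin under its centre, z up.
Not all that is in view belongs to the job. There is more than one size of the plate; the one meant has the size given above.

How it is judged:
By the outcome, as a careful person would: the job done as asked, in the order asked, and still so for the second after the job is handed in, with the robot touching nothing.
It also fails if it takes over 72 s, if anything falls off the work surface, if the arm or the gripper's body presses on something with over 40 N, if the wrist force passes 120 N, or if a joint passes its speed limit or range.

### The arm

A 7-joint arm with a two-finger parallel gripper is mounted at the origin on the work surface. World frame = base frame: x ahead of the robot, y to its left, z up, the work surface at z = 0. Lengths are in mm, angles in rad, forces in N, time in s.
With the tool pointing down it reaches from about 400 to 875 mm from the base axis. Payload 4.4 kg.
Tool frame: the origin (TCP) lies on the centre line of the jaws, within the pads' length; the fingertips stand 25 mm ahead of it and the grasp point (between the pads) lies 6 mm ahead of it; x points along the fingers, y is the direction in which the jaws open and shut, and the axes are right-handed (so a half turn about x gives the same grasp; the last joint's range is limited). The gripper opens to 85 mm and grips with 20 to 120 N. Pads are 22 mm wide; open, the fingers measure 114 mm over their backs; the gripper's body (76 mm by 85 mm) begins 54 mm behind the grasp point. The pads swing forward as they close: fully open they stand 13 mm farther back than shut.
Start: joints at [1.121, 0.628, 0.038, 1.517, -0.027, 0.996, -0.02], TCP at [243.417, -602.715, 256.313] pointing down, gripper open.
Joint ranges: [-3.06, 3.06], [-0.37, 2.12], [-1.25, 1.32], [0.18, 2.47], [-1.1, 4.24], [0.23, 1.98], [-2.94, 2.94]. Speed limits (rad/s): [2.57, 2.57, 3.14, 3.14, 3.14, 3.14, 3.14].

### API

Orientations are given as [roll, pitch, yaw] about the fixed x, y, z axes, in that order (R = Rz(yaw) Ry(pitch) Rx(roll)).
In Python, from cell import * gives the robot as it stands. The module is installed in compiled form; this text tells all that it offers.
- The arm moves only by the tool jog_arm, never from a script. Its argument "series" is a list of rows, each a list of 3 entries, a list of its own where there are three numbers: the turn, a rotation vector about the tool's x, y, z in degrees, then the shift along the tool's x, y, z in mm, then the gripper's target within -1 to 1 (shut at 1, half-way at 0, fully open at -1). In form: [[[rx, ry, rz], [dx, dy, dz], hand], ...]. A call has 1 to 8 rows; each row shifts and turns the commanded pose from where the row before left it, along the tool's axes as they then stand; what a row does not reach is not made up. A row lasts 1/8 s, in which the tool goes at most 62.5 mm and 10.7 degrees, less where a joint would pass 70% of its speed; a pose out of reach is approached as far as the arm can. A call is refused whole if a number of a shift passes 62.5 or a number of a turn 10.7, either way. A call with a gripper value outside its range is refused whole. The fingers move at their own pace and stop on an object; the grip force is fixed at half the most. Time passes only in rows, so rows that do not move let the fingers close. It gives the time, the measured TCP pose, the force and the opening at its end, in the units of the state.
- read_state(): the state, without advancing time (a new reading comes with each control period).
- get_image(name): name is "scene" or "top" or "wrist"; returns a dict with "img" (420x560x3 uint8, red, green, blue), "range_z" (420x560 float32, mm along the optical axis (not along the pixel's ray), 0 where there is no reading), "fovy" (degrees; the focal length in pixels is half the picture's height over the tangent of half this angle, whatever the lens; pixels are square), "cx", "cy" (the principal point, pixels), "cam_to_world" (4x4, takes a point from camera to world coordinates). Camera axes: x right, y up, looking along -z (the intrinsics and any distortion apply to the point x, -y, -z); pixel columns grow to the right and rows downward; lengths in mm; the calibration is good to about 2 mm. A picture is of the moment at which its call begins.
- finish_job(): hands the job in, once; it reports no verdict.
The state is a dict: "clock": time; "qpos": joint angles; "qd": joint speeds; "tau": joint torques, N m; "eef_pos": TCP position; "tool_rot": TCP orientation; "force": force on the tool from outside, world axes, zero at the start; "torque": the same for the moment, N m; "width": finger opening in mm.
Only numpy, scipy, OpenCV 4.12 (cv2) and the standard library are available. Lean on these libraries where they do the work, as an engineer would, in place of code of your own. Each camera call takes 0.05 s, during which the arm holds its last target. There are 200 camera calls.

## Working session

There is one attempt and no reset: what is moved stays moved. The work goes in short steps, Python scripts to look and compute and a tool call to move; the robot and the scene stay as the last step left them, time stands still between calls to the robot, and variables do not carry over. Pictures are saved under pics/ and viewed, about 8 in all and at most 12, crops included, and the job is handed in when it is done.

Besides the shell and the picture viewer there is one more tool, called after "Emit:" as name(argument=value, ...) on one line, values as JSON. jog_arm: Moves the arm, as the interface text tells. Its arguments: {"type":"object","properties":{"series":{"type":"array"}},"required":["series"]}

```bash
mkdir -p pics; cat > h.py <<'E'
from cell import *
import numpy as np, cv2
def snap(n,f):
    d=get_image(n); cv2.imwrite('pics/'+f+'.png',d['img'][:,:,::-1]); np.savez('pics/'+f+'.npz',**d); return d
def load(f): return dict(np.load('pics/'+f+'.npz'))
def world(d,u,v,z=None):
    # z: world height plane; else depth
    H=d['img'].shape[0]; f=H/2/np.tan(np.radians(float(d['fovy']))/2)
    r=np.array([(u-d['cx'])/f,-(v-d['cy'])/f,-1.]); T=d['cam_to_world']
    o=T[:3,3]; w=T[:3,:3]@r
    s=(z-o[2])/w[2] if z is not None else d['range_z'][int(round(v)),int(round(u))]
    return o+s*w
E
python3 - <<'E'
from h import *
for n in('top','scene'):
    d=snap(n,n+'0'); print(n,d['fovy'],d['cx'],d['cy'],d['cam_to_world'].round(3).tolist(),[k for k in d])
s=read_state();print(s)
E
```

```text
top 56.88759176763806 273.5629920465256 218.1439033438162 [[0.016, 0.998, -0.066, 391.189], [-1.0, 0.016, -0.007, 2.99], [-0.006, 0.066, 0.998, 1227.014], [0.0, 0.0, 0.0, 1.0]] ['img', 'range_z', 'fovy', 'cx', 'cy', 'cam_to_world']
scene 55.92190996314646 276.6323690065457 211.04690068008352 [[0.754, -0.436, 0.492, 1030.307], [0.657, 0.496, -0.567, -614.59], [0.003, 0.751, 0.66, 795.101], [0.0, 0.0, 0.0, 1.0]] ['img', 'range_z', 'fovy', 'cx', 'cy', 'cam_to_world']
{'clock': 0.1, 'qpos': array([ 1.12119063,  0.62924691,  0.03845186,  1.51826209, -0.02699368,
        0.99625739, -0.01997644]), 'qd': array([ 0.00207704, -0.00116072,  0.0006474 , -0.00116952, -0.00115875,
       -0.00057817, -0.0006411 ]), 'tau': array([ 3.19379171e-03, -5.64534330e+01,  1.23041287e+00, -1.93972349e+01,
        1.12482818e-02,  5.45815434e-03,  2.34238416e-05]), 'eef_pos': array([ 243.23038062, -602.23687643,  255.48736968]), 'tool_rot': array([-1.55556681,  1.56914075,  1.96985293]), 'force': array([-0.04470164,  0.08653892,  0.66633482]), 'torque': array([-0.00167843,  0.0344601 , -0.00828705]), 'width': 85.65162347000012}
```

View pics/top0.png

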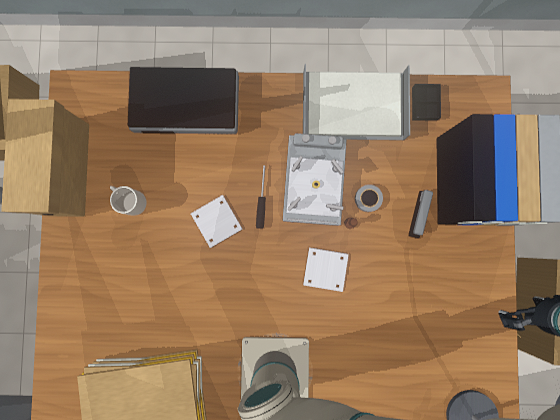

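View pics/scene0.png

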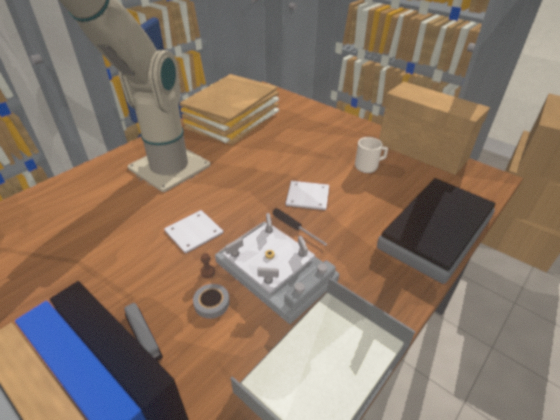

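The punch, with the plate, four bars and the bush, is at top (316,183). The loose plates at (217,221) and (327,270) lie on the desk without bars, so they are decoys. The tray, at (358,103), stands behind the bridge. Next I'll take a close crop.

```bash
python3 - <<'E'
from h import *
d=load('top0'); c=d['img'][125:235,275:395,::-1]
cv2.imwrite('pics/crop.png',cv2.resize(c,None,fx=5,fy=5,interpolation=cv2.INTER_CUBIC))
z=d['range_z']
# points of plate/bars by world height
P=np.array([[ *world(d,u,v),u,v] for v in range(130,230) for u in range(275,395) if z[v,u]>0])
for lo,hi in((30,39),(48,60),(62,100)):
    Q=P[(P[:,2]>lo)&(P[:,2]<hi)]; print(lo,len(Q),Q.min(0).round(),Q.max(0).round(),Q.mean(0).round(1))
E
```

```text
30 1062 [ 452. -358.   30.  283.  130.] [752. -17.  39. 393. 225.] [ 600.8 -113.5   36.4  314.5  176.8]
48 2615 [ 448. -232.   48.  287.  133.] [731. -29.  60. 354. 226.] [ 566.7 -111.2   54.5  314.3  186.7]
62 957 [ 451. -236.   62.  288.  131.] [736. -31. 100. 356. 225.] [ 642.5 -122.3   79.3  319.   160.6]
```

View pics/crop.png

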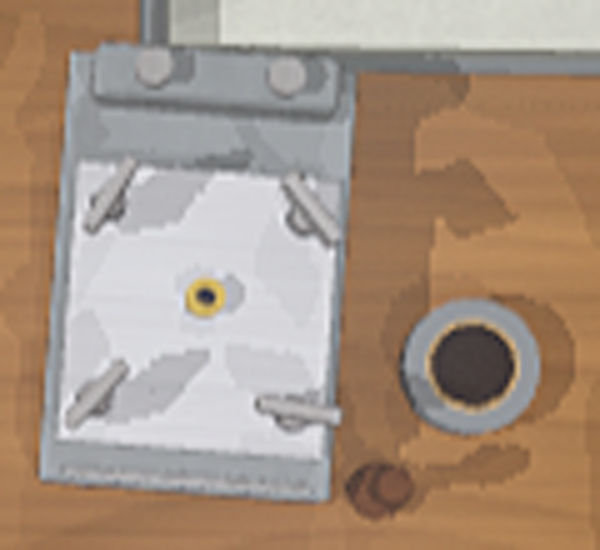

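Crop (5x, offset 275,125): nut a is at (110,195), b at (312,210), c at (298,410), d at (98,393). The bush is at (205,296), the stamp at (380,488), the tape roll at (470,365) and the bridge at the top. Now I'll measure.

```bash
python3 - <<'E'
from h import *
from scipy.spatial.transform import Rotation as Rn
d=load('top0'); z=d['range_z']
P=lambda u,v,h: world(d,275+u/5-.4,125+v/5-.4,h)
for n,e in dict(a=(89,228,131,164),b=(285,181,335,240),c=(257,403,340,415),d=(70,421,126,367)).items():
    p,q=P(*e[:2],92),P(*e[2:],92); m=(p+q)/2
    mu,mv=275+(e[0]+e[2])/10-.4,125+(e[1]+e[3])/10-.4
    zz=[round(float(world(d,mu+i,mv+j)[2])) for i in(-1,0,1) for j in(-1,0,1)]
    print(n,m.round(),np.linalg.norm(p-q).round(),np.degrees(np.arctan2(*(q-p)[1::-1])).round(),zz)
print('bed',[P(*x,37).round() for x in((40,480),(330,500),(70,55))],'stamp',P(393,486,68).round(),'bush',P(205,296,63).round())
s=read_state(); R=Rn.from_euler('xyz',s['tool_rot']); print(R.as_matrix().round(3)); print((R.inv().apply(np.array([545,-115,330])-s['eef_pos'])).round(1))
E
```

```text
a [629. -55.  92.] 46.0 -32.0 [95, 96, 95, 96, 97, 94, 100, 97, 83]
b [ 622. -173.   92.] 46.0 -140.0 [94, 97, 86, 96, 93, 96, 95, 96, 99]
c [ 504. -167.   92.] 49.0 -97.0 [93, 95, 97, 96, 96, 98, 97, 97, 94]
d [511. -49.  92.] 46.0 -45.0 [91, 94, 92, 98, 101, 97, 96, 100, 98]
bed [array([463., -17.,  37.]), array([ 453., -195.,   37.]), array([729., -31.,  37.])] stamp [ 461. -227.   68.] bush [ 574. -114.   63.]
[[-0.001  0.374 -0.927]
 [ 0.002 -0.927 -0.374]
 [-1.    -0.002  0.   ]]
[ -74.  -338.9 -462.3]
```

Emit:
jog_arm(series=[[[0, 0, 0], [-9, -34, -46], -0.2], [[0, 0, 0], [-9, -34, -46], -0.2], [[0, 0, 0], [-9, -34, -46], -0.2], [[0, 0, 0], [-9, -34, -46], -0.2], [[0, 0, 0], [-9, -34, -46], -0.2], [[0, 0, 0], [-9, -34, -46], -0.2], [[0, 0, 0], [-9, -34, -46], -0.2], [[0, 0, 0], [-9, -34, -46], -0.2]])

```text
clock: 1.1
eef_pos: [483.4, -211.0, 328.4]
tool_rot: [-0.374, 1.571, -3.131]
force: [0.6, 0.6, 0.9]
width: 51.3
```

Emit:
jog_arm(series=[[[0, 0, 0], [0, -34, -46], -0.2], [[0, 0, 0], [0, -34, -46], -0.2], [[0, 0, 0], [0, 0, 0], -0.2], [[0, 0, 0], [0, 0, 0], -0.2]])

```text
clock: 1.6
eef_pos: [542.1, -115.7, 327.9]
tool_rot: [0.086, 1.569, -2.672]
force: [0.1, -0.6, -0.6]
width: 51.4
```

```bash
python3 - <<'E'
from h import *
d=snap('wrist','w1');s=read_state()
print(d['cam_to_world'].round(3).tolist(),d['fovy']);
for k in s: print(k,np.round(s[k],3))
cv2.imwrite('pics/w1b.png',cv2.resize(d['img'][:,:,::-1],(800,600)))
E
```

```text
[[0.374, 0.888, 0.268, 610.582], [-0.927, 0.358, 0.109, -86.602], [0.001, -0.289, 0.957, 445.525], [0.0, 0.0, 0.0, 1.0]] 65.84238310643465
clock 1.65
qpos [ 0.188  0.415 -0.04   1.691  0.02   1.037 -1.047]
qd [ 0.017 -0.005  0.006  0.001 -0.003  0.    -0.003]
tau [-1.1510e+00 -4.5027e+01 -5.2300e-01 -1.9972e+01 -7.5000e-02 -1.6000e-02
  1.0000e-03]
eef_pos [ 541.861 -116.631  328.022]
tool_rot [ 0.298  1.569 -2.462]
force [-0.233  0.104 -0.465]
torque [-0.009  0.007 -0.002]
width 51.248
```

View pics/w1b.png

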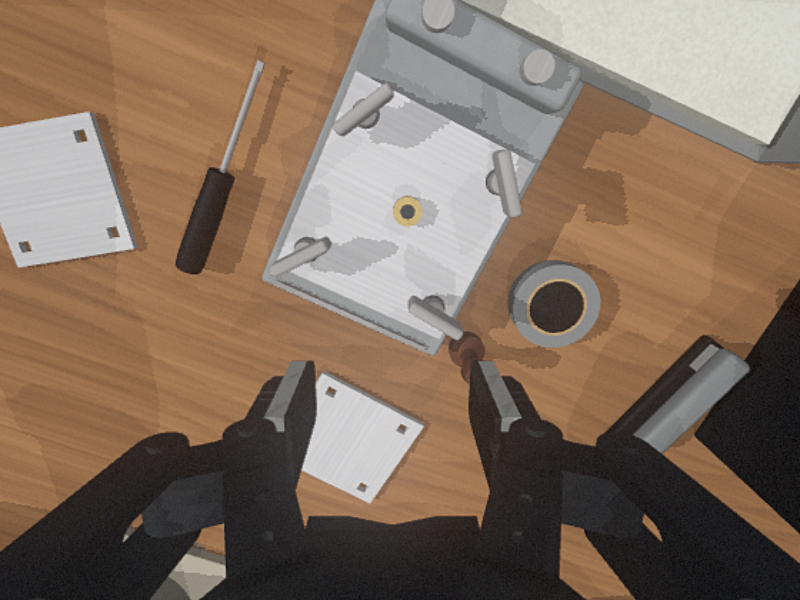

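Wrist view: nut a is at (363,109), b at (507,183), c at (436,318), d at (300,257). The stamp is at (466,350), close to c, and the bush at (407,211). Next I'll segment the bar tops by depth.

```bash
cat >> h.py <<'E'
def cloud(d):
    z=d['range_z']; v,u=np.nonzero(z>0); H=z.shape[0]; f=H/2/np.tan(np.radians(float(d['fovy']))/2)
    s=z[v,u]; c=np.stack([(u-d['cx'])/f*s,-(v-d['cy'])/f*s,-s],1)
    return c@d['cam_to_world'][:3,:3].T+d['cam_to_world'][:3,3]
E
python3 - <<'E'
from h import *
for f in('w1','top0'):
    C=cloud(load(f))
    for n,c in dict(a=(629,-55),b=(622,-173),c=(504,-167),d=(511,-49)).items():
        Q=C[np.hypot(C[:,0]-c[0],C[:,1]-c[1])<34]; Q=Q[(Q[:,2]>80)&(Q[:,2]<104)]
        top=np.percentile(Q[:,2],70); T=Q[Q[:,2]>top-5]
        (cx,cy),(w,h),ang=cv2.minAreaRect(T[:,:2].astype(np.float32))
        m=T[:,:2].mean(0); U,S,V=np.linalg.svd(T[:,:2]-m); pr=(T[:,:2]-m)@V.T
        lo,hi=np.percentile(pr,[1,99],axis=0); mid=m+((lo+hi)/2)@V
        print(f,n,len(T),'top',top.round(1),'rect',round(cx,1),round(cy,1),round(w,1),round(h,1),'mid',mid.round(1),'yaw',(np.degrees(np.arctan2(V[0,1],V[0,0]))%180).round(1),(hi-lo).round(1))
    for lab,lo,hi,c,r in(('plate',50,58,(565,-112),70),('stamp',60,75,(461,-227),25)):
        Q=C[(np.hypot(C[:,0]-c[0],C[:,1]-c[1])<r)&(C[:,2]>lo)&(C[:,2]<hi)]; print(lab,len(Q),np.median(Q,0).round(1))
E
```

```text
w1 a 521 top 95.0 rect 631.9 -55.7 10.1 49.7 mid [631.9 -55.7] yaw 147.8 [48.1  9.9]
w1 b 463 top 95.3 rect 624.5 -175.1 49.6 10.4 mid [ 624.6 -175. ] yaw 37.4 [47.8  9.8]
w1 c 365 top 95.0 rect 505.1 -167.8 50.1 10.4 mid [ 505.1 -167.3] yaw 79.9 [47.8  9.7]
w1 d 400 top 95.5 rect 512.5 -48.3 10.0 49.2 mid [512.8 -48.5] yaw 138.3 [47.7  9.8]
plate 10281 [ 567.7 -110.    53.6]
stamp 54 [ 460.9 -219.8   64.5]
top0 a 55 top 96.2 rect 630.3 -55.4 9.8 47.0 mid [630.3 -55.2] yaw 147.9 [46.7  9.5]
top0 b 55 top 96.6 rect 622.7 -174.8 48.6 10.8 mid [ 622.1 -174.8] yaw 37.7 [47.2 10.5]
top0 c 54 top 96.5 rect 502.3 -168.1 48.2 9.6 mid [ 502.4 -168.1] yaw 79.9 [47.7  9.6]
top0 d 52 top 97.2 rect 510.4 -47.9 9.6 48.6 mid [510.2 -47.9] yaw 138.2 [48.   9.3]
plate 1439 [ 563.5 -113.    54.4]
stamp 45 [ 459.9 -227.1   67.6]
```

Emit:
jog_arm(series=[[[0, 0, 0], [20, -5.8, -26.4], 0.2], [[0, 0, 0], [20, -5.8, -26.4], 0.2], [[0, 0, 0], [20, -5.8, -26.4], 0.2], [[0, 0, 0], [20, -5.8, -26.4], 0.2], [[-10.5, 0, 0], [10, 0, 0], 0.2], [[-10.5, 0, 0], [10, 0, 0], 0.2], [[-10.5, 0, 0], [10, 0, 0], 0.2], [[-10.5, 0, 0], [10, 0, 0], 0.2]])

```text
clock: 2.65
eef_pos: [631.3, -56.9, 207.9]
tool_rot: [0.047, 1.569, -1.975]
force: [-0.3, -0.5, -0.2]
width: 34.1
```

Emit:
jog_arm(series=[[[-10.5, 0, 0], [5, 0, 0], 0.2], [[-10.5, 0, 0], [5, 0, 0], 0.2], [[-10.5, 0, 0], [5, 0, 0], 0.2], [[-10.5, 0, 0], [5, 0, 0], 0.2], [[-10.5, 0, 0], [0, 0, 0], 0.2], [[-10.5, 0, 0], [0, 0, 0], 0.2], [[-10.5, 0, 0], [0, 0, 0], 0.2], [[-10.5, 0, 0], [0, 0, 0], 0.2]])

```text
clock: 3.65
eef_pos: [631.2, -57.0, 188.1]
tool_rot: [-1.447, 1.569, -2.003]
force: [-0.3, 0.7, -0.2]
width: 34.3
```

```bash
cat >> h.py <<'E'
from scipy.spatial.transform import Rotation as Rn
def st(target=None):
    s=read_state(); R=Rn.from_euler('xyz',s['tool_rot']); M=R.as_matrix()
    print('t',round(s['clock'],2),'pos',s['eef_pos'].round(1),'yaw_y',np.degrees(np.arctan2(M[1,1],M[0,1])).round(1),'xaxis',M[:,0].round(4),'q',s['qpos'].round(2),'F',s['force'].round(2),'T',s['torque'].round(3),'Ttool',R.inv().apply(s['torque']).round(3),'Ftool',R.inv().apply(s['force']).round(1),'w',s['width'].round(1))
    if target is not None: print('shift tool',R.inv().apply(np.array(target)-s['eef_pos']).round(2))
    return s
def bar(d,c,lo=80,hi=104):
    C=cloud(d); Q=C[np.hypot(C[:,0]-c[0],C[:,1]-c[1])<34]; Q=Q[(Q[:,2]>lo)&(Q[:,2]<hi)]
    top=np.percentile(Q[:,2],70); T=Q[Q[:,2]>top-5]
    (cx,cy),(w,h),ang=cv2.minAreaRect(T[:,:2].astype(np.float32))
    m=T[:,:2].mean(0); V=np.linalg.svd(T[:,:2]-m)[2]
    print('bar',len(T),'top',top.round(1),round(cx,1),round(cy,1),round(w,1),round(h,1),'yaw',(np.degrees(np.arctan2(V[0,1],V[0,0]))%180).round(1))
E
python3 - <<'E'
from h import *
st((631,-55.5,98)); bar(snap('wrist','wa'),(631,-55.5)); st()
E
```

```text
Traceback (most recent call last):
  File "h.py", line 20, in st
    print('t',round(s['clock'],2),'pos',s['eef_pos'].round(1),'yaw_y',np.degrees(np.arctan2(M[1,1],M[0,1])).round(1),'xaxis',M[:,0].round(4),'q',s['qpos'].round(2),'F',s['force'].round(2),'T',s['torque'].round(3),'Ttool',R.inv().apply(s['torque']).round(3),'Ftool',R.inv().apply(s['force']).round(1),'w',s['width'].round(1))
                                                                                                                                                                                                                                                                                                                ^^^^^^^^^^^^^^^^
AttributeError: 'float' object has no attribute 'round'
```

```bash
sed -i "s/s\['width'\].round(1)/round(s['width'],1)/" h.py; python3 - <<'E'
from h import *
st((631,-55.5,98)); bar(snap('wrist','wa'),(631,-55.5)); st()
E
```

```text
t 3.65 pos [631.2 -57.  188.1] yaw_y 58.1 xaxis [-8.0e-04 -1.6e-03 -1.0e+00] q [ 0.41  0.75 -0.63  1.62  0.52  0.94  0.61] F [-0.29  0.75 -0.19] T [-0.05  -0.035 -0.019] Ttool [ 0.019 -0.056 -0.024] Ftool [ 0.2  0.5 -0.6] w 34.3
shift tool [90.08  1.32 -1.03]
bar 985 top 95.1 631.1 -54.9 9.9 49.0 yaw 147.6
t 3.7 pos [631.2 -57.1 187.9] yaw_y 58.4 xaxis [-0.001  -0.0013 -1.    ] q [ 0.41  0.75 -0.63  1.62  0.53  0.94  0.61] F [ 0.16 -0.69  0.11] T [0.032 0.001 0.003] Ttool [-0.003  0.018  0.027] Ftool [-0.1 -0.5  0.5] w 34.1
```

Emit:
jog_arm(series=[[[0, 0, 0], [30, 0.5, -0.4], 0.2], [[0.3, 0, 0], [30, 0.5, -0.4], 0.2], [[0, 0, 0], [20, 0.5, -0.3], 0.2], [[0, 0, 0], [10, 0, 0], 0.2], [[0, 0, 0], [0, 0, 0], 0.2]])

```text
clock: 4.32
eef_pos: [631.7, -52.7, 98.0]
tool_rot: [-2.247, 1.57, -2.812]
force: [0.3, 0.1, 0.6]
width: 34.1
```

Emit:
jog_arm(series=[[[0, 0, 0], [0, 0, 0], 1], [[0, 0, 0], [0, 0, 0], 1], [[0, 0, 0], [0, 0, 0], 1], [[0, 0, 0], [0, 0, 0], 1]])

```text
clock: 4.82
eef_pos: [630.4, -55.6, 99.4]
tool_rot: [-1.476, 1.565, -2.042]
force: [-5.5, -4.4, 5.1]
width: 7.9
```

```bash
python3 - <<'E'
from h import *
st()
E
```

```text
t 4.83 pos [630.4 -55.6  99.4] yaw_y 57.6 xaxis [-0.0026 -0.0051 -1.    ] q [ 0.37  0.86 -0.56  1.68  0.61  0.79  0.53] F [-5.46 -4.41  5.1 ] T [-1.083  0.983  0.024] Ttool [-0.027  0.248 -1.442] Ftool [-5.1 -6.7 -2.2] w 7.9
```

Emit:
jog_arm(series=[[[0, 0, 0], [-1, -1.5, -0.5], 1], [[0, 0, 0], [0, 0, 0], 1]])

```text
clock: 5.08
eef_pos: [630.2, -55.6, 99.6]
tool_rot: [-1.185, 1.568, -1.751]
force: [-1.3, -5.4, 0.1]
width: 8.5
```

```bash
python3 - <<'E'
from h import *
st(); d=snap('wrist','wa2'); cv2.imwrite('pics/wa2c.png',cv2.resize(d['img'][120:400,140:420,::-1],(600,600)))
E
```

```text
t 5.08 pos [630.2 -55.6  99.6] yaw_y 57.6 xaxis [-6.0e-04 -3.1e-03 -1.0e+00] q [ 0.37  0.86 -0.56  1.68  0.61  0.78  0.53] F [-1.25 -5.4   0.06] T [-1.231  0.3    0.013] Ttool [-0.013 -0.406 -1.2  ] Ftool [-0.  -5.2  1.8] w 8.5
```

View pics/wa2c.png

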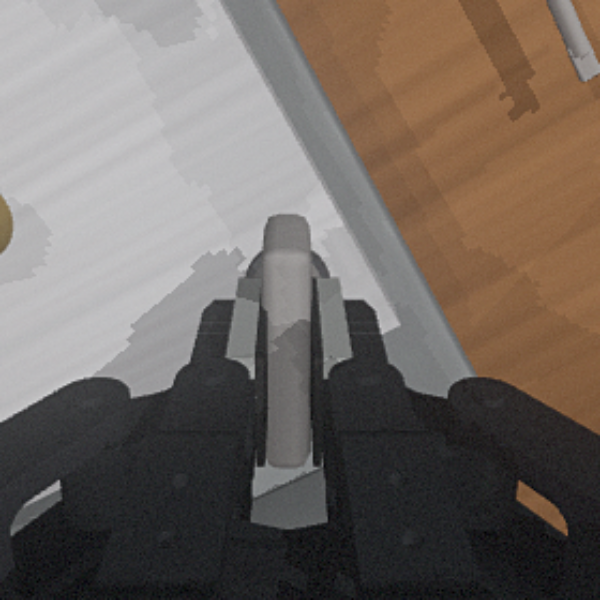

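The crop shows the bar gripped flat between both pads, over the boss, at (288,330). Now I turn it.

Emit:
jog_arm(series=[[[5, 0, 0], [0.1, -1, 0.5], 1], [[10, 0, 0], [0.2, 0, 0], 1], [[10, 0, 0], [0.2, 0, 0], 1], [[10, 0, 0], [0.2, 0, 0], 1], [[10, 0, 0], [0.2, 0, 0], 1]])

```text
clock: 5.75
eef_pos: [631.1, -55.1, 98.7]
tool_rot: [0.889, 1.569, -0.466]
force: [-0.2, -3.2, -2.9]
width: 8.5
```

```bash
python3 - <<'E'
from h import *
st()
E
```

```text
t 5.75 pos [631.1 -55.1  98.7] yaw_y 12.4 xaxis [ 1.7e-03 -9.0e-04 -1.0e+00] q [ 0.25  0.82 -0.36  1.68  0.4   0.71 -0.09] F [-0.23 -3.24 -2.92] T [-0.815 -0.073  0.033] Ttool [-0.034 -0.812 -0.103] Ftool [ 2.9 -0.9  3.1] w 8.5
```

Emit:
jog_arm(series=[[[10, 0, 0], [0.2, 0, -0.3], 1], [[10, 0, 0], [0.2, 0, -0.3], 1], [[10, 0, 0], [0.2, 0, 0], 1], [[10, 0, 0], [0.2, 0, 0], 1], [[10, 0, 0], [0.2, 0, 0], 1], [[10, 0, 0], [0.2, 0, 0], 1], [[10, 0, 0], [0.2, 0, 0], 1], [[6, 0, 0], [0.1, 0, 0], 1]])

```text
clock: 6.75
eef_pos: [632.6, -55.9, 97.2]
tool_rot: [2.17, 1.565, -0.51]
force: [3.8, -6.0, -5.3]
width: 8.2
```

```bash
python3 - <<'E'
from h import *
st()
E
```

```text
t 6.75 pos [632.6 -55.9  97.2] yaw_y -63.6 xaxis [ 0.0052 -0.0029 -1.    ] q [ 0.04  0.8   0.    1.69  0.    0.65 -1.07] F [ 3.77 -5.98 -5.28] T [-1.51  -0.75   0.103] Ttool [-1.080e-01 -1.000e-03  1.685e+00] Ftool [ 5.3  7.  -0.7] w 8.2
```

Emit:
jog_arm(series=[[[8, 0, 0], [0.7, 0.8, 0], 1], [[6, 0, 0], [0.6, 0.8, 0], 1], [[0, 0, 0], [0, 0, 0], 1]])

```text
clock: 7.12
eef_pos: [632.8, -56.4, 96.6]
tool_rot: [2.508, 1.566, -0.411]
force: [2.2, -6.0, 1.8]
width: 8.3
```

```bash
python3 - <<'E'
from h import *
st()
E
```

```text
t 7.12 pos [632.8 -56.4  96.6] yaw_y -77.2 xaxis [ 0.0044 -0.0019 -1.    ] q [ 0.    0.8   0.07  1.69 -0.08  0.65 -1.24] F [ 2.23 -6.03  1.77] T [-1.278 -0.334  0.018] Ttool [-0.023  0.044  1.32 ] Ftool [-1.7  6.4 -0.8] w 8.3
```

Emit:
jog_arm(series=[[[4.5, 0, 0], [0.1, 0, 0], 1], [[4.5, 0, 0], [0.1, 0, 0], 1], [[0, 0, 0], [0, 0, 0], 1]])

```text
clock: 7.5
eef_pos: [632.8, -56.6, 96.4]
tool_rot: [2.667, 1.566, -0.409]
force: [1.7, -6.1, 1.8]
width: 8.7
```

```bash
python3 - <<'E'
from h import *
st()
E
```

```text
t 7.5 pos [632.8 -56.6  96.4] yaw_y -86.2 xaxis [ 0.0045 -0.002  -1.    ] q [-0.02  0.8   0.11  1.69 -0.13  0.65 -1.35] F [ 1.69 -6.14  1.8 ] T [-1.346 -0.371  0.069] Ttool [-0.074  0.282  1.367] Ftool [-1.8  6.2 -1.3] w 8.7
```

Emit:
jog_arm(series=[[[5, 0, 0], [0.1, 0.5, 0], 1], [[5, 0, 0], [0.1, 0.5, 0], 1], [[0, 0, 0], [0, 0, 0], 1]])

```text
clock: 7.88
eef_pos: [632.8, -56.9, 96.1]
tool_rot: [2.968, 1.566, -0.282]
force: [2.1, -4.8, 2.4]
width: 8.8
```

```bash
python3 - <<'E'
from h import *
st()
E
```

```text
t 7.88 pos [632.8 -56.9  96.1] yaw_y -96.2 xaxis [ 0.0043 -0.0012 -1.    ] q [-0.05  0.81  0.15  1.69 -0.18  0.65 -1.47] F [ 2.13 -4.82  2.43] T [-1.172 -0.481  0.118] Ttool [-0.122  0.604  1.113] Ftool [-2.4  4.6 -2.6] w 8.8
```

Emit:
jog_arm(series=[[[4.5, 0, 0], [0, 0.4, 0], 1], [[4.5, 0, 0], [0, 0.4, 0], 1], [[0, 0, 0], [0, 0, 0], 1]])

```text
clock: 8.25
eef_pos: [632.7, -57.2, 96.0]
tool_rot: [-3.073, 1.567, -0.194]
force: [3.2, -4.0, 2.0]
width: 8.7
```

```bash
python3 - <<'E'
from h import *
st()
E
```

```text
t 8.25 pos [632.7 -57.2  96. ] yaw_y -105.1 xaxis [ 4.1e-03 -8.0e-04 -1.0e+00] q [-0.07  0.81  0.2   1.69 -0.23  0.65 -1.58] F [ 3.17 -3.96  2.02] T [-1.038 -0.614  0.317] Ttool [-0.321  0.863  0.841] Ftool [-2.   3.  -4.1] w 8.7
```

Emit:
jog_arm(series=[[[2.2, 0, 0], [0, 0, 0], 1], [[0, 0, 0], [0, 0, 0], 1]])

```text
clock: 8.5
eef_pos: [632.6, -57.3, 95.9]
tool_rot: [-3.042, 1.567, -0.202]
force: [2.8, -4.7, 1.5]
width: 8.9
```

```bash
python3 - <<'E'
from h import *
st();
for i in range(2): get_image('wrist'); print(read_state()['torque'][2].round(3))
E
```

```text
t 8.5 pos [632.6 -57.3  95.9] yaw_y -107.3 xaxis [ 4.e-03 -8.e-04 -1.e+00] q [-0.08  0.81  0.21  1.69 -0.24  0.66 -1.61] F [ 2.81 -4.66  1.52] T [-1.027 -0.695  0.346] Ttool [-0.35   0.968  0.773] Ftool [-1.5  3.6 -4.1] w 8.9
0.404
0.379
```

Nut a is home at about 0.38 N m. I release it and go to c.

Emit:
jog_arm(series=[[[0, 0, 0], [0, 0, 0], 0.2], [[0, 0, 0], [0, 0, 0], 0.2], [[0, 0, 0], [-30, 0, 0], 0.2], [[0, 0, 0], [-50, 0, 0], 0.2], [[0, 0, 0], [-4, 36, 22.5], -0.2], [[0, 0, 0], [-4, 36, 22.5], -0.6], [[0, 0, 0], [-4, 36, 22.5], -0.6], [[0, 0, 0], [-4, 36, 22.5], -0.6]])

```text
clock: 9.6
eef_pos: [500.2, -166.9, 191.1]
tool_rot: [-0.662, 1.569, 2.176]
force: [0.9, -0.7, 0.2]
width: 68.2
```

Emit:
jog_arm(series=[[[-10.4, 0, 0], [0, 0, 0], -0.6], [[-10.4, 0, 0], [0, 0, 0], -0.6], [[-10.4, 0, 0], [0, 0, 0], -0.6], [[-10.4, 0, 0], [0, 0, 0], -0.6], [[-10.4, 0, 0], [0, 0, 0], -0.6], [[-10.4, 0, 0], [0, 0, 0], -0.6], [[-10.4, 0, 0], [0, 0, 0], -0.6], [[-10.4, 0, 0], [0, 0, 0], -0.6]])

```text
clock: 10.6
eef_pos: [501.2, -166.3, 191.0]
tool_rot: [-1.921, 1.569, 2.375]
force: [0.0, -0.9, -0.1]
width: 68.2
```

Emit:
jog_arm(series=[[[-10.4, 0, 0], [0, 0, 0], -0.6], [[-10.4, 0, 0], [0, 0, 0], -0.6], [[-10.4, 0, 0], [0, 0, 0], -0.6], [[-10.4, 0, 0], [0, 0, 0], -0.6], [[-10.4, 0, 0], [0, 0, 0], -0.6], [[-10.4, 0, 0], [0, 0, 0], -0.6], [[-10.4, 0, 0], [0, 0, 0], -0.6], [[-10.4, 0, 0], [0, 0, 0], -0.6]])

```text
clock: 11.6
eef_pos: [501.2, -166.5, 191.1]
tool_rot: [3.059, 1.569, 2.524]
force: [0.1, 0.4, 0.2]
width: 68.4
```

Emit:
jog_arm(series=[[[-10.4, 0, 0], [0, 0, 0], -0.6], [[-10.4, 0, 0], [0, 0, 0], -0.6], [[0, 0, 0], [0, 0, 0], -0.6], [[0, 0, 0], [0, 0, 0], -0.6]])

```text
clock: 12.1
eef_pos: [501.5, -167.0, 191.1]
tool_rot: [2.696, 1.57, 2.513]
force: [0.2, 0.2, 0.3]
width: 68.1
```

```bash
python3 - <<'E'
from h import *
d=snap('wrist','wc'); bar(d,(504,-168)); st((504.3,-168,94))
C=cloud(d)
Q=C[(np.hypot(C[:,0]-461,C[:,1]+224)<30)&(C[:,2]>55)&(C[:,2]<78)]; print('stamp',len(Q),Q.min(0).round(),Q.max(0).round())
E
```

```text
bar 988 top 95.3 504.0 -167.8 49.5 10.1 yaw 80.0
t 12.15 pos [ 501.5 -167.1  191.2] yaw_y 79.6 xaxis [-3.e-04  0.e+00 -1.e+00] q [ 0.73  0.63 -0.71  1.91  0.56  0.81  1.1 ] F [-0.19  0.35 -0.45] T [-0.005 -0.027 -0.021] Ttool [ 0.021 -0.028 -0.   ] Ftool [ 0.5  0.3 -0.2] w 68.3
shift tool [97.2  -0.36  2.9 ]
stamp 832 [ 449. -238.   55.] [ 474. -216.   69.]
```

Emit:
jog_arm(series=[[[0, 0, 0], [32, -0.4, 1.3], -0.6], [[-0.4, 0, 0], [32, -0.4, 1.3], -0.6], [[0, 0, 0], [22, 0, 0], -0.6], [[0, 0, 0], [11, 0, 0], -0.6], [[0, 0, 0], [0, 0, 0], -0.6]])

```text
clock: 12.78
eef_pos: [503.9, -168.3, 94.0]
tool_rot: [-3.065, 1.57, 3.045]
force: [0.3, 0.5, 0.2]
width: 68.4
```

Emit:
jog_arm(series=[[[0, 0, 0], [0, 0, 0], 1], [[0, 0, 0], [0, 0, 0], 1], [[0, 0, 0], [0, 0, 0], 1], [[0, 0, 0], [0, 0, 0], 1]])

```text
clock: 13.28
eef_pos: [504.7, -169.1, 95.5]
tool_rot: [-0.423, 1.569, -0.597]
force: [-2.3, 1.1, 7.2]
width: 48.5
```

```bash
python3 - <<'E'
from h import *
st(); d=snap('wrist','wc2'); cv2.imwrite('pics/wc2c.png',cv2.resize(d['img'][120:400,140:420,::-1],(600,600)))
E
```

```text
t 13.28 pos [ 504.7 -169.1   95.5] yaw_y 80.1 xaxis [ 0.0018 -0.0012 -1.    ] q [ 0.64  0.77 -0.58  1.97  0.72  0.62  0.98] F [-2.32  1.08  7.23] T [-0.072  0.256  0.015] Ttool [-0.015  0.24  -0.115] Ftool [-7.2  0.7 -2.5] w 48.5
```

View pics/wc2c.png

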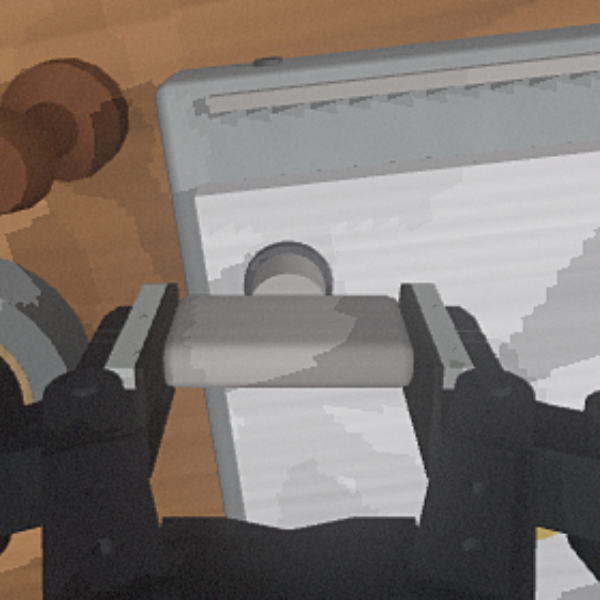

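The bar is held end to end between the pads, at (288,340), with the stamp clear at (60,120). I turn it.

Emit:
jog_arm(series=[[[5, 0, 0], [-1.5, 0, -0.5], 1], [[10, 0, 0], [0.2, 0, 0], 1], [[10, 0, 0], [0.2, 0, 0], 1], [[10, 0, 0], [0.2, 0, 0], 1], [[10, 0, 0], [0.2, 0, 0], 1]])

```text
clock: 13.95
eef_pos: [504.4, -169.4, 95.1]
tool_rot: [0.62, 1.569, -0.344]
force: [0.9, -1.8, -5.8]
width: 48.8
```

```bash
python3 - <<'E'
from h import *
st()
E
```

```text
t 13.95 pos [ 504.4 -169.4   95.1] yaw_y 34.7 xaxis [ 2.e-03 -7.e-04 -1.e+00] q [ 0.51  0.73 -0.37  1.97  0.5   0.53  0.4 ] F [ 0.91 -1.82 -5.76] T [-0.376 -0.383  0.085] Ttool [-0.086 -0.527  0.101] Ftool [ 5.8 -0.3  2. ] w 48.8
```

Emit:
jog_arm(series=[[[10, 0, 0], [0.7, 0, 0.2], 1], [[10, 0, 0], [0.7, 0, 0.2], 1], [[10, 0, 0], [0.3, 0, 0], 1], [[10, 0, 0], [0.3, 0, 0], 1], [[10, 0, 0], [0.3, 0, 0], 1], [[10, 0, 0], [0.3, 0, 0], 1], [[10, 0, 0], [0.2, 0, 0], 1], [[10, 0, 0], [0.2, 0, 0], 1]])

```text
clock: 14.95
eef_pos: [504.0, -169.5, 92.9]
tool_rot: [1.798, 1.57, -0.563]
force: [-1.5, -1.0, 5.1]
width: 48.5
```

Emit:
jog_arm(series=[[[6, 0, 0], [0.2, 0, 0], 1], [[4, 0, 0], [0.1, 0, 0], 1], [[0, 0, 0], [0, 0, 0], 1]])

```text
clock: 15.32
eef_pos: [503.9, -169.5, 92.6]
tool_rot: [1.789, 1.57, -0.741]
force: [-1.7, -1.2, 4.9]
width: 48.3
```

```bash
python3 - <<'E'
from h import *
st()
E
```

```text
t 15.32 pos [ 503.9 -169.5   92.6] yaw_y -55.0 xaxis [ 9.e-04 -9.e-04 -1.e+00] q [ 0.25  0.71  0.03  1.98 -0.05  0.45 -0.64] F [-1.74 -1.19  4.88] T [-0.4    0.409  0.064] Ttool [-0.065 -0.564  0.092] Ftool [-4.9 -0.   2.1] w 48.3
```

Emit:
jog_arm(series=[[[4.5, 0, 0], [-0.8, 0, 0.3], 1], [[4.5, 0, 0], [0, 0, 0.3], 1], [[0, 0, 0], [0, 0, 0], 1]])

```text
clock: 15.7
eef_pos: [503.7, -169.5, 92.7]
tool_rot: [2.248, 1.57, -0.437]
force: [0.0, -2.1, -1.4]
width: 48.7
```

```bash
python3 - <<'E'
from h import *
st()
E
```

```text
t 15.7 pos [ 503.7 -169.5   92.7] yaw_y -63.9 xaxis [ 1.2e-03 -5.0e-04 -1.0e+00] q [ 0.22  0.71  0.07  1.98 -0.11  0.45 -0.74] F [ 0.02 -2.07 -1.45] T [-0.413 -0.041  0.034] Ttool [-0.034 -0.145  0.389] Ftool [1.4 1.9 0.9] w 48.7
```

Emit:
jog_arm(series=[[[5, 0, 0], [0.2, 0, 0], 1], [[5, 0, 0], [0.1, 0, 0], 1], [[0, 0, 0], [0, 0, 0], 1]])

```text
clock: 16.08
eef_pos: [503.7, -169.4, 92.4]
tool_rot: [2.358, 1.57, -0.501]
force: [-0.2, -1.1, 1.4]
width: 48.5
```

```bash
python3 - <<'E'
from h import *
st()
E
```

```text
t 16.07 pos [ 503.7 -169.4   92.4] yaw_y -73.8 xaxis [ 1.e-03 -5.e-04 -1.e+00] q [ 0.19  0.71  0.12  1.98 -0.17  0.45 -0.85] F [-0.2  -1.13  1.39] T [-0.409 -0.03   0.032] Ttool [-0.033 -0.085  0.402] Ftool [-1.4  1.   0.5] w 48.5
```

Emit:
jog_arm(series=[[[5, 0, 0], [0.1, 0, 0], 1], [[5, 0, 0], [0.1, 0, 0], 1], [[0, 0, 0], [0, 0, 0], 1]])

```text
clock: 16.45
eef_pos: [503.6, -169.3, 92.2]
tool_rot: [2.561, 1.57, -0.471]
force: [0.1, -1.4, 0.8]
width: 48.5
```

```bash
python3 - <<'E'
from h import *
st()
E
```

```text
t 16.45 pos [ 503.6 -169.3   92.2] yaw_y -83.7 xaxis [ 8.e-04 -4.e-04 -1.e+00] q [ 0.17  0.72  0.16  1.99 -0.24  0.46 -0.96] F [ 0.09 -1.39  0.76] T [-0.402 -0.03   0.012] Ttool [-0.013 -0.014  0.402] Ftool [-0.8  1.4  0.1] w 48.5
```

Emit:
jog_arm(series=[[[5, 0, 0], [0.1, 0, 0], 1], [[5, 0, 0], [0.1, 0, 0], 1], [[0, 0, 0], [0, 0, 0], 1]])

```text
clock: 16.82
eef_pos: [503.6, -169.3, 91.9]
tool_rot: [2.667, 1.57, -0.539]
force: [-0.2, -1.5, 2.8]
width: 48.5
```

```bash
python3 - <<'E'
from h import *
st()
E
```

```text
t 16.82 pos [ 503.6 -169.3   91.9] yaw_y -93.7 xaxis [ 6.e-04 -4.e-04 -1.e+00] q [ 0.14  0.72  0.2   1.99 -0.3   0.46 -1.07] F [-0.2  -1.54  2.75] T [-0.374 -0.007  0.161] Ttool [-0.161  0.031  0.373] Ftool [-2.8  1.5  0.1] w 48.5
```

Emit:
jog_arm(series=[[[4.5, 0, 0], [0, 0, 0], 1], [[0, 0, 0], [0, 0, 0], 1], [[0, 0, 0], [0, 0, 0], 1]])

```text
clock: 17.2
eef_pos: [503.6, -169.2, 91.9]
tool_rot: [3.081, 1.57, -0.204]
force: [0.5, -1.3, 0.7]
width: 48.6
```

```bash
python3 - <<'E'
from h import *
st()
for i in range(2): get_image('wrist'); print(read_state()['torque'][2].round(3))
E
```

```text
t 17.2 pos [ 503.6 -169.2   91.9] yaw_y -98.2 xaxis [ 6.e-04 -1.e-04 -1.e+00] q [ 0.12  0.72  0.22  1.99 -0.33  0.47 -1.12] F [ 0.5  -1.27  0.7 ] T [-0.363 -0.081  0.351] Ttool [-0.351  0.132  0.347] Ftool [-0.7  1.2 -0.7] w 48.6
0.33
0.301
```

Emit:
jog_arm(series=[[[1.4, 0, 0], [0, 0, 0], 1], [[0, 0, 0], [0, 0, 0], 1]])

```text
clock: 17.55
eef_pos: [503.6, -169.2, 91.8]
tool_rot: [2.932, 1.57, -0.381]
force: [1.5, -1.5, 1.1]
width: 48.2
```

```bash
python3 - <<'E'
from h import *
st()
for i in range(2): get_image('wrist'); print(read_state()['torque'][2].round(3))
E
```

```text
t 17.55 pos [ 503.6 -169.2   91.8] yaw_y -99.8 xaxis [ 5.e-04 -2.e-04 -1.e+00] q [ 0.12  0.72  0.23  1.99 -0.34  0.47 -1.14] F [ 1.53 -1.47  1.09] T [-0.332 -0.181  0.392] Ttool [-0.392  0.235  0.296] Ftool [-1.1  1.2 -1.8] w 48.2
0.415
0.38
```

Nut c is home at about 0.39 N m. Next is b, again gripped end to end.

Emit:
jog_arm(series=[[[0, 0, 0], [0, 0, 0], -0.6], [[0, 0, 0], [0, 0, 0], -0.6], [[0, 0, 0], [0, 0, 0], -0.6], [[0, 0, 0], [-30, 0, 0], -0.6], [[0, 0, 0], [-50, 0, 0], -0.6], [[0, 0, 0], [-5, -4.5, -40], -0.6], [[0, 0, 0], [-5, -4.5, -40], -0.6], [[0, 0, 0], [-5, -4.5, -40], -0.6]])

```text
clock: 18.65
eef_pos: [624.9, -176.0, 187.1]
tool_rot: [-1.154, 1.57, 1.816]
force: [-0.6, 0.9, 0.4]
width: 68.7
```

Emit:
jog_arm(series=[[[-10.5, 0, 0], [0, 0, 0], -0.6], [[-10.5, 0, 0], [0, 0, 0], -0.6], [[-10.5, 0, 0], [0, 0, 0], -0.6], [[-10.5, 0, 0], [0, 0, 0], -0.6], [[-10.5, 0, 0], [0, 0, 0], -0.6], [[-10.5, 0, 0], [0, 0, 0], -0.6], [[-10.5, 0, 0], [0, 0, 0], -0.6], [[-10.5, 0, 0], [0, 0, 0], -0.6]])

```text
clock: 19.65
eef_pos: [623.4, -176.2, 186.4]
tool_rot: [-1.549, 1.57, 2.893]
force: [0.1, -0.3, 0.1]
width: 68.7
```

Emit:
jog_arm(series=[[[-10.5, 0, 0], [0, 0, 0], -0.6], [[-10.5, 0, 0], [0, 0, 0], -0.6], [[-10.5, 0, 0], [0, 0, 0], -0.6], [[-10.5, 0, 0], [0, 0, 0], -0.6], [[-10.5, 0, 0], [0, 0, 0], -0.6], [[-0.5, 0, 0], [0, 0, 0], -0.6], [[0, 0, 0], [0, 0, 0], -0.6]])

```text
clock: 20.52
eef_pos: [623.6, -176.5, 186.6]
tool_rot: [-2.336, 1.57, 3.022]
force: [-0.5, 0.3, -0.7]
width: 68.1
```

```bash
python3 - <<'E'
from h import *
d=snap('wrist','wb'); bar(d,(624,-176)); st((624,-176.1,95))
E
```

```text
bar 1056 top 95.3 623.9 -174.8 49.0 10.5 yaw 37.1
t 20.57 pos [ 623.7 -176.4  186.6] yaw_y 37.0 xaxis [-4.e-04 -1.e-04 -1.e+00] q [ 0.43  0.72 -0.34  1.58  0.29  0.89  0.63] F [-0.02 -0.23 -0.22] T [-0.065 -0.04  -0.038] Ttool [ 0.038 -0.076 -0.007] Ftool [ 0.2 -0.2  0.2] w 68.4
shift tool [ 9.161e+01  4.400e-01 -2.000e-02]
```

Emit:
jog_arm(series=[[[0, 0, 0], [32, 0.2, 0], -0.6], [[0, 0, 0], [30, 0.2, 0], -0.6], [[0, 0, 0], [20, 0, 0], -0.6], [[0, 0, 0], [9, 0, 0], -0.6], [[0, 0, 0], [0, 0, 0], -0.6]])

```text
clock: 21.2
eef_pos: [624.2, -176.0, 95.6]
tool_rot: [-2.446, 1.57, 2.915]
force: [-0.2, -0.6, -0.1]
width: 68.4
```

Emit:
jog_arm(series=[[[0, 0, 0], [0, 0, 0], 1], [[0, 0, 0], [0, 0, 0], 1], [[0, 0, 0], [-1, 0, 0], 1], [[0, 0, 0], [-0.4, 0, 0], 1]])

```text
clock: 21.7
eef_pos: [624.3, -176.7, 97.7]
tool_rot: [0.061, 1.57, -0.862]
force: [-0.9, -1.0, 0.4]
width: 48.3
```

```bash
python3 - <<'E'
from h import *
st()
E
```

```text
t 21.7 pos [ 624.3 -176.7   97.7] yaw_y 37.2 xaxis [ 7.e-04 -8.e-04 -1.e+00] q [ 0.41  0.83 -0.3   1.64  0.34  0.72  0.59] F [-0.94 -1.05  0.37] T [-0.268  0.182  0.034] Ttool [-0.035 -0.104 -0.306] Ftool [-0.4 -1.4  0.3] w 48.3
```

Emit:
jog_arm(series=[[[5, 0, 0], [0.1, -0.3, 0], 1], [[10, 0, 0], [0.2, 0, 0], 1], [[10, 0, 0], [0.2, 0, 0], 1], [[10, 0, 0], [0.2, 0, 0], 1], [[10, 0, 0], [0.3, 0, 0], 1], [[10, 0, 0], [0.2, 0, 0], 1], [[10, 0, 0], [0.2, 0, 0], 1]])

```text
clock: 22.58
eef_pos: [624.0, -176.8, 96.2]
tool_rot: [1.088, 1.57, -0.973]
force: [-2.2, -1.7, 1.8]
width: 48.2
```

```bash
python3 - <<'E'
from h import *
st()
E
```

```text
t 22.57 pos [ 624.  -176.8   96.2] yaw_y -28.1 xaxis [ 6.e-04 -8.e-04 -1.e+00] q [ 0.23  0.82  0.    1.65 -0.    0.68 -0.25] F [-2.22 -1.69  1.82] T [-0.29   0.361  0.071] Ttool [-0.071 -0.426 -0.182] Ftool [-1.8 -1.2  2.5] w 48.2
```

Emit:
jog_arm(series=[[[10, 0, 0], [0.3, 0, 0], 1], [[10, 0, 0], [0.2, 0, 0], 1], [[10, 0, 0], [0.2, 0, 0], 1], [[10, 0, 0], [0.3, 0, 0], 1], [[10, 0, 0], [0.2, 0, 0], 1], [[10, 0, 0], [0.2, 0, 0], 1], [[10, 0, 0], [0.2, 0, 0], 1], [[0, 0, 0], [0, 0, 0], 1]])

```text
clock: 23.58
eef_pos: [623.8, -176.7, 94.5]
tool_rot: [1.61, 1.569, -1.666]
force: [-3.0, -1.3, 4.0]
width: 48.6
```

```bash
python3 - <<'E'
from h import *
st()
E
```

```text
t 23.57 pos [ 623.8 -176.7   94.5] yaw_y -97.7 xaxis [-1.0e-04 -1.3e-03 -1.0e+00] q [ 0.04  0.85  0.33  1.65 -0.39  0.71 -1.14] F [-2.98 -1.31  4.01] T [-0.44   0.646 -0.04 ] Ttool [ 0.039 -0.582  0.522] Ftool [-4.   1.7  2.8] w 48.6
```

Emit:
jog_arm(series=[[[4.5, 0, 0], [-0.5, 0, 0.4], 1], [[4.5, 0, 0], [0, 0, 0.4], 1], [[0, 0, 0], [0, 0, 0], 1]])

```text
clock: 23.95
eef_pos: [623.6, -176.6, 94.6]
tool_rot: [2.582, 1.569, -0.85]
force: [-1.2, -2.7, 0.1]
width: 48.8
```

```bash
cat > r.py <<'E'
from h import *
st(); t=[]
for i in range(2): get_image('wrist'); t.append(read_state()['torque'][2].round(3))
print(t)
E
python3 r.py
```

```text
t 23.95 pos [ 623.6 -176.6   94.6] yaw_y -106.6 xaxis [ 0.001  -0.0011 -1.    ] q [ 0.02  0.85  0.37  1.66 -0.43  0.71 -1.26] F [-1.2  -2.68  0.09] T [-0.65   0.037  0.032] Ttool [-0.033  0.15   0.634] Ftool [-0.1  2.9  0.4] w 48.8
[np.float64(0.072), np.float64(0.031)]
```

Emit:
jog_arm(series=[[[5, 0, 0], [0.1, 0.3, 0], 1], [[5, 0, 0], [0.2, 0.3, 0], 1], [[0, 0, 0], [0, 0, 0], 1]])

```text
clock: 24.42
eef_pos: [623.5, -176.6, 94.3]
tool_rot: [-2.992, 1.57, -0.316]
force: [0.6, -2.4, -1.9]
width: 48.6
```

```bash
python3 r.py
```

```text
t 24.43 pos [ 623.5 -176.6   94.3] yaw_y -116.7 xaxis [ 1.e-03 -3.e-04 -1.e+00] q [-0.01  0.86  0.42  1.66 -0.49  0.73 -1.39] F [ 0.58 -2.4  -1.88] T [-0.5   -0.172  0.018] Ttool [-0.019  0.378  0.369] Ftool [ 1.9  1.9 -1.6] w 48.6
[np.float64(0.015), np.float64(0.041)]
```

Emit:
jog_arm(series=[[[5, 0, 0], [0.2, 0.2, 0], 1], [[5, 0, 0], [0.2, 0.2, 0], 1], [[0, 0, 0], [0, 0, 0], 1]])

```text
clock: 24.9
eef_pos: [623.5, -176.6, 94.1]
tool_rot: [-2.376, 1.57, 0.126]
force: [2.5, -0.7, -1.6]
width: 48.6
```

```bash
python3 r.py
```

```text
t 24.9 pos [ 623.5 -176.6   94.1] yaw_y -126.7 xaxis [ 1.2e-03  2.0e-04 -1.0e+00] q [-0.03  0.87  0.47  1.66 -0.54  0.74 -1.52] F [ 2.53 -0.73 -1.55] T [-0.323 -0.426  0.08 ] Ttool [-0.081  0.534  0.005] Ftool [ 1.6 -0.9 -2.5] w 48.6
[np.float64(0.068), np.float64(0.005)]
```

Emit:
jog_arm(series=[[[5, 0, 0], [0.3, 0, -0.2], 1], [[5, 0, 0], [0.2, 0, -0.2], 1], [[0, 0, 0], [0, 0, 0], 1]])

```text
clock: 25.38
eef_pos: [623.5, -176.7, 93.8]
tool_rot: [-1.528, 1.57, 0.799]
force: [3.0, -0.2, 2.6]
width: 48.5
```

```bash
python3 r.py
```

```text
t 25.38 pos [ 623.5 -176.7   93.8] yaw_y -136.7 xaxis [ 7.e-04  7.e-04 -1.e+00] q [-0.06  0.88  0.51  1.66 -0.59  0.76 -1.65] F [ 3.02 -0.2   2.63] T [ 0.038 -0.33   0.022] Ttool [-0.023  0.199 -0.266] Ftool [-2.6 -2.1 -2.2] w 48.5
[np.float64(0.002), np.float64(0.064)]
```

Emit:
jog_arm(series=[[[5, 0, 0], [0.1, 0, -0.2], 1], [[5, 0, 0], [0.1, 0, -0.2], 1], [[0, 0, 0], [0, 0, 0], 1]])

```text
clock: 25.85
eef_pos: [623.6, -176.7, 93.5]
tool_rot: [-0.73, 1.57, 1.424]
force: [1.2, 1.8, 4.3]
width: 48.4
```

```bash
python3 r.py
```

```text
t 25.85 pos [ 623.6 -176.7   93.5] yaw_y -146.6 xaxis [ 2.0e-04  1.1e-03 -1.0e+00] q [-0.08  0.9   0.56  1.66 -0.63  0.77 -1.79] F [1.17 1.75 4.29] T [ 0.368 -0.257  0.4  ] Ttool [-0.401 -0.166 -0.417] Ftool [-4.3 -1.9  0.8] w 48.4
[np.float64(0.446), np.float64(0.414)]
```

Nut b is home at 0.42 N m. I release it and go to d.

Emit:
jog_arm(series=[[[0, 0, 0], [0, 0, 0], -0.6], [[0, 0, 0], [0, 0, 0], -0.6], [[0, 0, 0], [-30, 0, 0], -0.6], [[0, 0, 0], [-50, 0, 0], -0.6], [[0, 0, 0], [-3, 6, 42], -0.6], [[0, 0, 0], [-3, 6, 42], -0.6], [[0, 0, 0], [-3, 6, 42], -0.6], [[0, 0, 0], [-3, 6, 42], -0.6]])

```text
clock: 26.95
eef_pos: [509.7, -49.6, 185.0]
tool_rot: [1.125, 1.57, -3.009]
force: [0.9, -0.0, -0.3]
width: 68.2
```

Emit:
jog_arm(series=[[[-10.5, 0, 0], [0, 0, 0], -0.6], [[-10.5, 0, 0], [0, 0, 0], -0.6], [[-10.5, 0, 0], [0, 0, 0], -0.6], [[-10.5, 0, 0], [0, 0, 0], -0.6], [[-10.5, 0, 0], [0, 0, 0], -0.6], [[-10.5, 0, 0], [0, 0, 0], -0.6], [[-10.5, 0, 0], [0, 0, 0], -0.6], [[-10.5, 0, 0], [0, 0, 0], -0.6]])

```text
clock: 27.95
eef_pos: [510.6, -50.7, 184.9]
tool_rot: [-0.098, 1.57, -2.76]
force: [-0.8, -0.3, -0.3]
width: 68.5
```

Emit:
jog_arm(series=[[[-10.5, 0, 0], [0, 0, 0], -0.6], [[-10.5, 0, 0], [0, 0, 0], -0.6], [[-10.5, 0, 0], [0, 0, 0], -0.6], [[-10.5, 0, 0], [0, 0, 0], -0.6], [[-10.5, 0, 0], [0, 0, 0], -0.6], [[-10.5, 0, 0], [0, 0, 0], -0.6], [[-10.5, 0, 0], [0, 0, 0], -0.6], [[-10.5, 0, 0], [0, 0, 0], -0.6]])

```text
clock: 28.95
eef_pos: [510.6, -50.9, 184.8]
tool_rot: [-1.5, 1.569, -2.696]
force: [-0.5, 0.1, 0.1]
width: 68.2
```

Emit:
jog_arm(series=[[[-10.5, 0, 0], [0, 0, 0], -0.6], [[-10.5, 0, 0], [0, 0, 0], -0.6], [[-10.5, 0, 0], [0, 0, 0], -0.6], [[-10.5, 0, 0], [0, 0, 0], -0.6], [[-10.5, 0, 0], [0, 0, 0], -0.6], [[-10.5, 0, 0], [0, 0, 0], -0.6], [[-10.5, 0, 0], [0, 0, 0], -0.6], [[-10.5, 0, 0], [0, 0, 0], -0.6]])

```text
clock: 29.95
eef_pos: [510.6, -51.0, 184.8]
tool_rot: [-2.9, 1.569, -2.63]
force: [0.2, -0.8, -0.9]
width: 68.4
```

Emit:
jog_arm(series=[[[-10.5, 0, 0], [0, 0, 0], -0.6], [[-10.5, 0, 0], [0, 0, 0], -0.6], [[-10.5, 0, 0], [0, 0, 0], -0.6], [[-1.5, 0, 0], [0, 0, 0], -0.6], [[0, 0, 0], [0, 0, 0], -0.6]])

```text
clock: 30.58
eef_pos: [511.0, -50.6, 184.9]
tool_rot: [2.502, 1.57, -2.943]
force: [-0.2, 0.7, -0.4]
width: 68.4
```

```bash
python3 - <<'E'
from h import *
d=snap('wrist','wd'); bar(d,(512,-49)); st((511.6,-49.3,95.5))
E
```

```text
bar 1052 top 95.4 511.6 -48.3 10.1 49.6 yaw 138.0
t 30.62 pos [511.1 -50.5 185.1] yaw_y 138.0 xaxis [-4.e-04 -3.e-04 -1.e+00] q [ 0.55  0.64 -0.78  1.95  0.63  0.8   1.83] F [-0.27  0.17 -0.4 ] T [ 0.004  0.016 -0.036] Ttool [0.036 0.008 0.015] Ftool [ 0.4  0.3 -0.1] w 68.4
shift tool [89.56  0.39  1.27]
```

Emit:
jog_arm(series=[[[0, 0, 0], [30, 0.1, 0.5], -0.6], [[0, 0, 0], [30, 0, 0.5], -0.6], [[0, 0, 0], [20, 0, 0], -0.6], [[0, 0, 0], [9, 0, 0], -0.6], [[0, 0, 0], [0, 0, 0], -0.6]])

```text
clock: 31.25
eef_pos: [511.8, -49.2, 96.1]
tool_rot: [2.574, 1.57, -2.869]
force: [0.7, 1.1, -0.1]
width: 68.2
```

Emit:
jog_arm(series=[[[0, 0, 0], [0, 0, 0], 1], [[0, 0, 0], [0, 0, 0], 1], [[0, 0, 0], [-1, 0, 0], 1], [[0, 0, 0], [-0.4, 0, 0], 1]])

```text
clock: 31.75
eef_pos: [512.1, -49.1, 97.8]
tool_rot: [-0.181, 1.57, 0.66]
force: [0.4, 1.1, -3.1]
width: 48.5
```

```bash
python3 - <<'E'
from h import *
st()
E
```

```text
t 31.75 pos [512.1 -49.1  97.8] yaw_y 138.2 xaxis [ 9.e-04  7.e-04 -1.e+00] q [ 0.46  0.77 -0.64  2.01  0.79  0.63  1.69] F [ 0.37  1.11 -3.1 ] T [ 0.295 -0.143  0.023] Ttool [-0.023 -0.316  0.09 ] Ftool [3.1 0.5 1.1] w 48.5
```

Gripped cleanly (48.5 mm, low lateral force). I turn it.

Emit:
jog_arm(series=[[[5, 0, 0], [0.4, 0, 0], 1], [[10, 0, 0], [0.3, 0, 0], 1], [[10, 0, 0], [0.2, 0, 0], 1], [[10, 0, 0], [0.2, 0, 0], 1], [[10, 0, 0], [0.3, 0, 0], 1], [[10, 0, 0], [0.2, 0, 0], 1], [[10, 0, 0], [0.2, 0, 0], 1]])

```text
clock: 32.62
eef_pos: [512.3, -49.7, 96.2]
tool_rot: [-0.315, 1.57, -0.614]
force: [-0.5, 0.4, 0.2]
width: 48.3
```

```bash
python3 - <<'E'
from h import *
st()
E
```

```text
t 32.62 pos [512.3 -49.7  96.2] yaw_y 72.9 xaxis [ 8.e-04 -6.e-04 -1.e+00] q [ 0.27  0.71 -0.34  2.02  0.48  0.49  0.85] F [-0.48  0.37  0.21] T [-0.132  0.096  0.096] Ttool [-0.096  0.053 -0.154] Ftool [-0.2  0.2 -0.6] w 48.3
```

Emit:
jog_arm(series=[[[10, 0, 0], [0.2, 0, 0], 1], [[10, 0, 0], [0.2, 0, 0], 1], [[10, 0, 0], [0.2, 0, 0], 1], [[10, 0, 0], [0.2, 0, 0], 1], [[10, 0, 0], [0.2, 0, 0], 1], [[10, 0, 0], [0.2, 0, 0], 1], [[10, 0, 0], [0.2, 0, 0], 1], [[0, 0, 0], [0, 0, 0], 1]])

```text
clock: 33.62
eef_pos: [511.6, -49.9, 94.6]
tool_rot: [-0.524, 1.57, -2.038]
force: [-0.7, -2.1, 1.9]
width: 48.6
```

```bash
python3 r.py
```

```text
t 33.62 pos [511.6 -49.9  94.6] yaw_y 3.3 xaxis [-6.0e-04 -1.1e-03 -1.0e+00] q [ 0.06  0.69 -0.03  2.03  0.05  0.43  0.05] F [-0.71 -2.08  1.88] T [-0.453  0.322  0.057] Ttool [-0.058 -0.434 -0.347] Ftool [-1.9 -0.8  2. ] w 48.6
[np.float64(0.017), np.float64(0.043)]
```

Turned 135°, still running freely. Now small steps.

Emit:
jog_arm(series=[[[4.5, 0, 0], [0, 0, 0.3], 1], [[4.5, 0, 0], [0, 0, 0.3], 1], [[0, 0, 0], [0, 0, 0], 1]])

```text
clock: 34.1
eef_pos: [511.6, -50.0, 94.4]
tool_rot: [-1.564, 1.57, 3.049]
force: [-1.2, -1.8, 0.7]
width: 48.1
```

```bash
python3 r.py
```

```text
t 34.1 pos [511.6 -50.   94.4] yaw_y -5.7 xaxis [-7.e-04  1.e-04 -1.e+00] q [ 0.04  0.69  0.01  2.03 -0.01  0.43 -0.04] F [-1.24 -1.84  0.73] T [-0.303  0.389  0.024] Ttool [-0.024 -0.34  -0.357] Ftool [-0.7 -1.1  2. ] w 48.1
[np.float64(0.015), np.float64(0.026)]
```

Emit:
jog_arm(series=[[[5, 0, 0], [0.1, 0, 0.2], 1], [[5, 0, 0], [0.1, 0, 0.2], 1], [[0, 0, 0], [0, 0, 0], 1]])

```text
clock: 34.58
eef_pos: [511.4, -50.0, 94.2]
tool_rot: [-1.638, 1.57, 2.801]
force: [-2.2, -0.5, 2.5]
width: 48.3
```

```bash
python3 r.py
```

```text
t 34.58 pos [511.4 -50.   94.2] yaw_y -15.7 xaxis [-8.e-04  3.e-04 -1.e+00] q [ 0.01  0.69  0.05  2.03 -0.08  0.42 -0.15] F [-2.21 -0.47  2.54] T [-0.049  0.559  0.041] Ttool [-0.041 -0.199 -0.525] Ftool [-2.5 -2.   1. ] w 48.3
[np.float64(0.066), np.float64(0.088)]
```

Emit:
jog_arm(series=[[[5, 0, 0], [0, -0.3, 0], 1], [[5, 0, 0], [0.1, -0.2, 0], 1], [[0, 0, 0], [0, 0, 0], 1]])

```text
clock: 35.05
eef_pos: [511.3, -49.9, 94.0]
tool_rot: [-2.103, 1.571, 2.162]
force: [-1.4, 0.5, -0.1]
width: 48.5
```

```bash
python3 r.py
```

```text
t 35.05 pos [511.3 -49.9  94. ] yaw_y -25.7 xaxis [-1.e-04  1.e-04 -1.e+00] q [-0.02  0.69  0.09  2.03 -0.15  0.42 -0.26] F [-1.39  0.54 -0.07] T [-0.031  0.456  0.041] Ttool [-0.041 -0.225 -0.397] Ftool [ 0.1 -1.5  0.1] w 48.5
[np.float64(0.008), np.float64(0.083)]
```

Emit:
jog_arm(series=[[[5, 0, 0], [0.1, 0, 0], 1], [[5, 0, 0], [0.1, 0, 0], 1], [[0, 0, 0], [0, 0, 0], 1]])

```text
clock: 35.52
eef_pos: [511.2, -49.9, 93.8]
tool_rot: [-1.446, 1.57, 2.643]
force: [-1.7, -0.2, -0.1]
width: 48.2
```

```bash
python3 r.py
```

```text
t 35.52 pos [511.2 -49.9  93.8] yaw_y -35.7 xaxis [-4.e-04  2.e-04 -1.e+00] q [-0.05  0.7   0.14  2.03 -0.21  0.43 -0.37] F [-1.69 -0.24 -0.06] T [0.109 0.478 0.078] Ttool [-0.078 -0.19  -0.452] Ftool [ 0.1 -1.2  1.2] w 48.2
[np.float64(0.016), np.float64(0.078)]
```

Emit:
jog_arm(series=[[[5, 0, 0], [0.1, 0, 0], 1], [[5, 0, 0], [0.1, 0, 0], 1], [[0, 0, 0], [0, 0, 0], 1]])

```text
clock: 36.0
eef_pos: [511.2, -49.8, 93.7]
tool_rot: [-1.364, 1.57, 2.552]
force: [-2.1, 0.7, -0.1]
width: 48.6
```

```bash
python3 r.py
```

```text
t 36.0 pos [511.2 -49.8  93.7] yaw_y -45.7 xaxis [-4.e-04  3.e-04 -1.e+00] q [-0.08  0.7   0.18  2.03 -0.28  0.43 -0.48] F [-2.1   0.68 -0.08] T [0.286 0.497 0.071] Ttool [-0.071 -0.155 -0.552] Ftool [ 0.1 -1.9  1. ] w 48.6
[np.float64(0.055), np.float64(-0.008)]
```

Emit:
jog_arm(series=[[[5, 0, 0], [0.1, -0.2, 0.1], 1], [[5, 0, 0], [0.1, -0.2, 0.1], 1], [[0, 0, 0], [0, 0, 0], 1]])

```text
clock: 36.48
eef_pos: [511.1, -49.7, 93.5]
tool_rot: [1.814, 1.571, -0.727]
force: [-1.3, 0.1, -0.8]
width: 48.6
```

```bash
python3 r.py
```

```text
t 36.48 pos [511.1 -49.7  93.5] yaw_y -55.6 xaxis [ 1.e-04 -1.e-04 -1.e+00] q [-0.11  0.71  0.22  2.03 -0.35  0.44 -0.59] F [-1.29  0.06 -0.8 ] T [0.309 0.321 0.457] Ttool [-0.457 -0.09  -0.437] Ftool [ 0.8 -0.8  1. ] w 48.6
[np.float64(0.417), np.float64(0.416)]
```

Nut d is home at about 0.43 N m. I release, lift clear and inspect.

Emit:
jog_arm(series=[[[0, 0, 0], [0, 0, 0], -0.6], [[0, 0, 0], [0, 0, 0], -0.6], [[0, 0, 0], [-30, 0, 0], -0.6], [[0, 0, 0], [-60, 0, 0], -0.6], [[0, 0, 0], [-50, 20, 3], -0.6], [[0, 0, 0], [-50, 25, 4], -0.6], [[0, 0, 0], [-45, 26, 4], -0.6], [[0, 0, 0], [0, 0, 0], -0.6]])

```text
clock: 37.58
eef_pos: [544.2, -118.4, 332.6]
tool_rot: [2.233, 1.561, -0.315]
force: [-0.6, 0.1, -0.8]
width: 68.6
```

```bash
python3 - <<'E'
from h import *
d=snap('wrist','wf'); t=snap('top','topf'); st()
for n,c in dict(a=(631,-56),b=(624,-176),c=(504,-169),d=(511,-49)).items(): print(n); bar(d,c,76,104)
for n,dd in(('w1',load('w1')),('wf',d)):
    C=cloud(dd)
    Q=C[(abs(C[:,0]-567)<75)&(abs(C[:,1]+112)<72)&(C[:,2]>44)&(C[:,2]<58)]
    A=np.c_[Q[:,:2]-[567,-112],np.ones(len(Q))]
    k=np.linalg.lstsq(A,Q[:,2],rcond=None)[0]; r=abs(Q[:,2]-A@k)<1.5; k=np.linalg.lstsq(A[r],Q[r,2],rcond=None)[0]
    print(n,'plate z',k[2].round(2),'tilt mrad',(k[:2]*1000).round(1))
    D=C[(C[:,2]>-8)&(C[:,2]<8)&(C[:,0]>300)&(C[:,0]<445)&(abs(C[:,1]+110)<150)]
    if len(D): print('desk z',np.median(D[:,2]).round(2))
    B=C[(np.hypot(C[:,0]-570,C[:,1]+113)<22)&(C[:,2]>k[2]+6)&(C[:,2]<70)]; print('bush',((B.min(0)+B.max(0))/2).round(1),np.median(B,0).round(1))
    S=C[(np.hypot(C[:,0]-461,C[:,1]+224)<30)&(C[:,2]>60)&(C[:,2]<75)]; print('stamp',len(S),np.median(S,0).round(1) if len(S) else 0)
t0=load('top0')['img'].astype(int); m=(abs(t0-t['img'].astype(int)).max(2)>60); v,u=np.nonzero(m); 
print('changed',m.sum(), [int(m[y:y+60,x:x+70].sum()) for y in range(60,300,60) for x in range(0,560,70)])
cv2.imwrite('pics/wfb.png',cv2.resize(d['img'][:,:,::-1],(800,600)))
E
```

```text
t 37.67 pos [ 541.5 -114.9  328.5] yaw_y -55.8 xaxis [ 5.e-04  5.e-04 -1.e+00] q [-0.11  0.44  0.4   1.7  -0.19  1.04 -0.62] F [-0.24  0.41 -1.13] T [0.036 0.006 0.01 ] Ttool [-0.01   0.015 -0.033] Ftool [ 1.1 -0.5 -0. ] w 68.6
a
bar 489 top 91.8 631.6 -55.7 10.1 49.0 yaw 172.9
b
bar 418 top 91.6 624.5 -175.2 49.9 10.1 yaw 44.2
c
bar 343 top 91.4 505.1 -167.9 10.0 50.1 yaw 90.7
d
bar 397 top 91.5 512.5 -48.3 10.2 49.8 yaw 136.1
w1 plate z 53.65 tilt mrad [ 1.  -0.6]
desk z 0.18
bush [ 574.9 -114.7   62.8] [ 575.  -114.7   63.7]
stamp 54 [ 460.9 -219.8   64.5]
wf plate z 50.71 tilt mrad [ 1.  -0.9]
desk z 0.14
bush [ 574.8 -114.7   60. ] [ 574.7 -114.5   60.8]
stamp 221 [ 464.1 -227.2   66.4]
changed 15326 [0, 0, 0, 0, 60, 81, 0, 1, 0, 0, 0, 0, 727, 1128, 0, 126, 0, 0, 0, 0, 1578, 432, 0, 4, 0, 0, 0, 59, 2635, 72, 0, 46]
```

View pics/wfb.png

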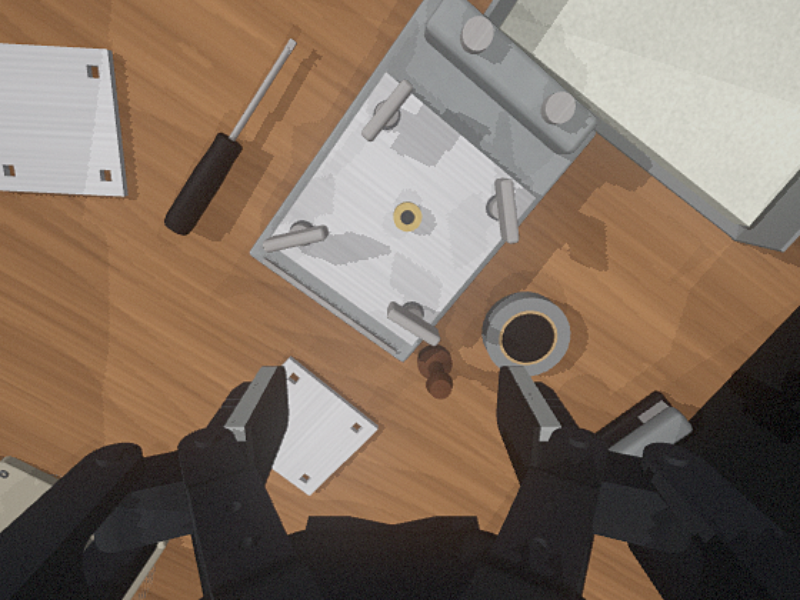

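The four bars stand at (387,110), (507,210), (413,323) and (296,238) in the picture. The bush at (407,217) and the bystanders have not moved. The plate has come down 2.9 mm and is as level as before. I hand in.

```bash
python3 -c "
from cell import *
print(finish_job())"
```

```text
the job is handed in; nothing more can be done
None
```

I tightened all four T-bar nuts in the order a, c, b, d, each in one grip and one clockwise turn until the torque rose at the stop. The job was handed in at about 38 s of the 72 s allowed.

| Nut | Torque at the stop (N m) | Turn at rest (rad) |
|---|---|---|
| a | 0.38 | 2.70 |
| c | 0.39 | 2.95 |
| b | 0.42 | 3.02 |
| d | 0.43 | 3.17 |

**Plate:** its top went from 53.7 to 50.7 mm above the desk, and its tilt is unchanged at about 1 mrad. All four bar tops stand level at 91.4 to 91.8 mm.

**Other things:** the bush is within 0.3 mm of where it was. The stamp still stands in place to within the camera's accuracy, and I saw nothing else disturbed. My image comparison from the top camera was no use for this, because the arm was in view.

**Checks that disagreed:**
- **Spring-back:** after release each bar sat about 10 to 12° back from where the grip left it. That is about what the springy stop should give at these torques, so I left the nuts alone.
- **Torque reading while running free:** it averaged about 0.04 to 0.07 N m, against the stated 0.06 to 0.1. The true torques at the stop may therefore be a few hundredths higher than in the table, still under 0.6.

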